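Brush out the insulated travel cup

ROBOT

A 6-joint arm with a two-finger parallel gripper is mounted at the origin on a cart in front of the work surface, level with it; the furniture and walls round the work are solid. World frame = base frame: x ahead of the robot, y to its left, z up, the work surface at z = 0. Lengths are in m, angles in rad, forces in N, time in s.
With the tool pointing down it reaches from about 0.275 to 1 m from the base axis. Payload 8.4 kg.
Tool frame: the origin (TCP) lies midway between the tips of the shut fingers; the grasp point (between the pads) lies 19 mm behind it (env.grip_point_offset is the distance from the TCP to the grasp point, in m); z points along the fingers, y is the line along which they close (so a half turn about z gives the same grasp; the last joint's range is limited). The gripper opens to 85 mm and grips with 20 to 120 N. Pads are 22 mm wide; open, the fingers measure 114 mm over their backs; the gripper's body (76 mm by 85 mm) begins 54 mm behind the grasp point. The pads swing forward as they close: fully open they stand 13 mm farther back than shut.
Start: joints at [-1.121, 0.353, 1.633, -0, 1.155, -0.002], TCP at [0.273, -0.562, 0.231] pointing down, gripper open.
Joint ranges: [-2.63, 2.63], [-0.92, 2.1], [0.06, 2.66], [-1.3, 4.44], [0, 2.69], [-3.02, 3.02]. Speed limits (rad/s): [2.22, 2.22, 2.79, 3.14, 3.14, 3.14].

INTERFACE

Orientations are given as a unit quaternion [w, x, y, z].
In Python, from station import env gives the robot as it stands.
- The arm moves only by the tool move_arm, never from a script. Its argument "rows" is a list of rows, each a list of 6 numbers: the shift along the tool's x, y, z scaled (see below), then the turn, a rotation vector about the tool's x, y, z scaled (see below). In form: [[dx, dy, dz, rx, ry, rz], ...]. A call has 1 to 10 rows; each row shifts and turns the commanded pose from where the row before left it, along the tool's axes as they then stand; what a row does not reach is not made up. The controller multiplies each number of a shift by 25 cm and each number of a turn by 0.5 rad. A row lasts 1/12 s, in which the tool goes at most 41.7 mm and 7.16 degrees, less where a joint would pass 70% of its speed; a pose out of reach is approached as far as the arm can. A call with a number of a shift or a turn outside -1 to 1 is refused whole. A call with a gripper value outside its range is refused whole. "grip" is the opening, from 0 (shut) to 1 (fully open), set as the call begins (left out, the last holds). The fingers move at their own pace and stop on an object; "force" is the grip in N (left out, the last holds). Time passes only in rows, so rows that do not move let the fingers close. It gives the time, the measured TCP pose, the force, the opening and the grip force at its end, in the units of the state.
- env.state(): the state, without advancing time (a new reading comes with each control period).
- env.camera(name): name is "scene" or "top"; returns a dict with "color" (400x640x3 uint8, blue, green, red), "z_map" (400x640 float32, m along the optical axis (not along the pixel's ray), 0 where there is no reading), "K" (3x3 intrinsics, pixels), "rvec" (rotation vector, rad) and "tvec" (3), from world to camera coordinates, as OpenCV has them. Camera axes: x right, y down, z forward; pixel columns grow to the right and rows downward; lengths in m; the calibration is good to about 2 mm. A picture is of the moment at which its call begins.
- env.sign_off(): hands the job in; it is judged then, once.
The state is a dict: "time": time; "joints": joint angles; "joint_vel": joint speeds; "effort": joint torques, N m; "eef_pos": TCP position; "tool_rot": TCP orientation; "ft_force": force on the tool from outside, world axes, zero at the start; "moment": the same for the moment, N m; "grip_width": finger opening in m; "gripper_force": force on a finger pad.
Only numpy, scipy, OpenCV 4.12 (cv2) and the standard library are available. Lean on these libraries where they do the work, as an engineer would, in place of code of your own. Each camera call takes 0.05 s, during which the arm holds its last target. There are 200 camera calls.

TASK

Wash out the blue insulated travel cup with the green-handled bottle brush: take the brush from its white crock, push its bristles down on the steel dish of the soap dispenser until the dish is all the way down, and let it come back up. Then put the brush inside the cup, feel for its bottom and scrub it with two gentle presses of about 8 N and half a second each, lifting clear of the bottom between them (15 N is too hard). Finally stand the brush upright in its crock again; leave the cup, the crock, the drinking glass and the mug standing where they are.

Things in the scene. Friction and masses are not known exactly. Their poses are not given: they have to be found in the camera images.
- bottle_brush: bottle brush, 197 mm long, standing head down in the crock. Origin: centre of its flat bristle end (not pressed); z runs along the brush to the handle. White bristles from 0 to 86 mm, 43 mm in diameter; bare wire to 104 mm; round green handle, 23 mm in diameter, with a straight part from 116 to 186 mm to grip. Weighs 100 g
- brush_tip (a point): centre of the lower end of the brush's bristle tuft (bottom end of the brush); moves up with the tuft when it is squashed
- brush_tuft (a joint): how far the bristle tuft at the end of the brush (lowest 24 mm) is squashed lengthwise: 0 m free, 0.006 m fully; it begins to yield at about 2 N and gives 1 mm for each further 4 N
- crock: white ceramic crock that holds the brush, loose, 0.7 kg, 86 mm high, 77 mm outer and 65 mm inner diameter (55 mm lowest down), open on top. Origin: centre of its underside; inner floor 6 mm above it; z up
- soap_pump: press-down soap dispenser, fixed: grey block 100 x 100 mm with a round collar (86 mm inner diameter) whose rim is 60 mm above the worktop; the steel dish lies inside the collar. Origin: centre of its underside; z up
- soap_dish_top (a point): centre of the upper face of the steel dish (78 mm in diameter), 55 mm above the worktop when up; moves down with the dish
- soap_dish (a joint): travel of the dish: 0 m up, 0.012 m fully down; spring-loaded, about 2 N to start and 7 N when fully down, where it meets a hard stop
- flask: blue insulated steel travel cup without lid or handle, loose, 0.3 to 0.6 kg, 118 mm high, 84 mm outer and at least 66 mm inner diameter, open on top. Origin: centre of its underside; z up. It has a double bottom: the inner floor lies anywhere from 14 to 46 mm above the underside, which cannot be told from outside
- drinking_glass: clear drinking glass, a bystander, 80 mm in diameter, 91 mm high, loose. Origin: centre of its underside
- coffee_mug: china mug with coloured leaves, a bystander, 81 x 108 mm, 84 mm high, loose. Origin: underside

How it is judged:
By the outcome, as a careful person would: the job done as asked, in the order asked, and still so for the second after the job is handed in, with the robot touching nothing.
It also fails if it takes over 61 s, if anything falls off the work surface, if the arm or the gripper's body presses on something with over 40 N, if the wrist force passes 120 N, or if a joint passes its speed limit or range.

## Working session

There is one attempt and no reset: what is moved stays moved. The work goes in short steps, Python scripts to look and compute and a tool call to move; the robot and the scene stay as the last step left them, time stands still between calls to the robot, and variables do not carry over. Pictures are saved under pics/ and viewed, at most 10 in all, crops included, and the job is handed in when it is done.

Besides the shell and the picture viewer there is one more tool, called as name([rows], argument=value, ...), one row to a line, values as JSON. move_arm: Moves the arm, as the interface text tells. Its arguments: {"type":"object","properties":{"rows":{"type":"array","items":{"type":"array","items":{"type":"number","minimum":-1,"maximum":1}}},"grip":{"type":"number"},"force":{"type":"number"}},"required":["rows"]}

```bash
mkdir -p pics; ls; python3 - <<'E'
from station import env
import cv2,numpy as np
s=env.state();print(s)
for n in ("scene","top"):
    c=env.camera(n);cv2.imwrite(f"pics/{n}0.png",c["color"]);np.savez(f"pics/{n}0.npz",**c)
    R=cv2.Rodrigues(np.array(c["rvec"]))[0];print(n,c["K"],(-R.T@np.array(c["tvec"]).ravel()))
E
```

```text
pics
{'time': 0.0, 'joints': array([-1.12139303e+00,  3.53668682e-01,  1.63414854e+00, -2.40682860e-05,
        1.15517978e+00, -2.40358786e-03]), 'joint_vel': array([-0.00083447, -0.00051976, -0.00193347,  0.00099583, -0.00234997,
       -0.00056009]), 'effort': array([-8.85374320e-04, -6.05257416e+01, -3.42056251e+01, -1.25931874e-04,
        9.37631470e-03, -1.38318541e-05]), 'eef_pos': array([ 0.27265292, -0.56185999,  0.23054269]), 'tool_rot': array([-6.82272153e-04,  9.74590815e-01,  2.23991628e-01, -1.66365502e-04]), 'ft_force': array([ 0.12744326, -0.15260277, -0.0504796 ]), 'moment': array([ 0.03231823,  0.04489359, -0.00422358]), 'gripper_force': 0.0, 'grip_width': 0.08547187915117309}
scene [[513.53207846   0.         320.56404843]
 [  0.         513.53207846 199.00919192]
 [  0.           0.           1.        ]] [-0.51689779 -0.58613376  0.65319259]
top [[392.98032037   0.         318.86010657]
 [  0.         392.98032037 204.98543557]
 [  0.           0.           1.        ]] [0.40173102 0.01195791 1.13905994]
```

View pics/scene0.png

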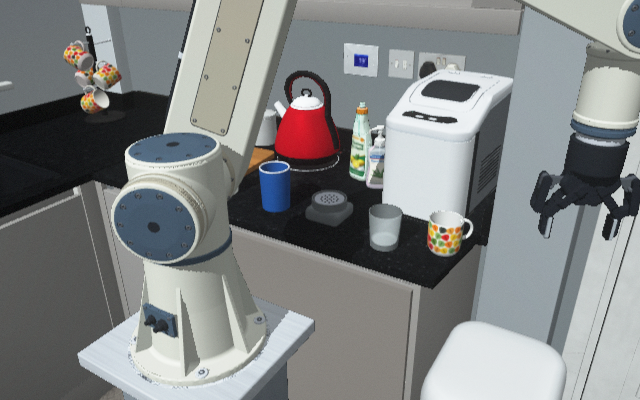

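View pics/top0.png

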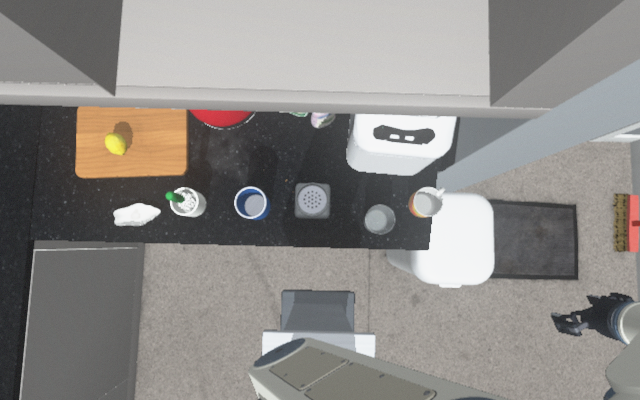

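Scene view: cup (275,187), dispenser (329,207), glass (385,228) and mug (446,233), with the crock hidden behind the arm. Top view: crock (187,203) with the brush handle leaning out to (171,197), cup (253,204), dispenser (313,200), glass (380,220), mug (427,203).

```bash
cat > h.py <<'E'
import numpy as np,cv2
from scipy.optimize import least_squares
def load(n):
    return dict(np.load(f"pics/{n}.npz"))
def cloud(c):
    R=cv2.Rodrigues(np.array(c["rvec"]))[0];t=np.array(c["tvec"]).ravel()
    v,u=np.mgrid[:400,:640];z=c["z_map"];K=c["K"]
    P=np.stack([(u-K[0,2])/K[0,0]*z,(v-K[1,2])/K[1,1]*z,z],-1)
    W=(P-t)@R; W[z==0]=np.nan
    return W
def circ(p):
    f=lambda q:np.hypot(p[:,0]-q[0],p[:,1]-q[1])-q[2]
    return least_squares(f,[*p[:,:2].mean(0),.04],loss="soft_l1",f_scale=.002).x
E
python3 - <<'E'
from h import *
c=load("top0");W=cloud(c)
np.set_printoptions(precision=4,suppress=True)
print("table z",np.nanmedian(W[225:240,270:350,2]))
def box(u0,u1,v0,v1):return W[v0:v1,u0:u1].reshape(-1,3)
for n,b,z0,z1 in (("crock",(165,212,183,222),.080,.092),("flask",(230,276,183,225),.112,.124),("glass",(360,400,200,240),.08,.10),("pumprim",(290,335,180,222),.056,.066),("dish",(290,335,180,222),.05,.0565),("mug",(405,440,185,222),.078,.09)):
    p=box(*b);p=p[(p[:,2]>z0)&(p[:,2]<z1)];print(n,len(p),circ(p) if len(p)>5 else "", p.min(0) if len(p) else"",p.max(0) if len(p) else "")
p=box(160,212,183,222);hsv=cv2.cvtColor(c["color"],cv2.COLOR_BGR2HSV)[183:222,160:212].reshape(-1,3)
g=(abs(hsv[:,0]-65)<20)&(hsv[:,1]>100);q=p[g];print("green",len(q));print(q[::3])
b=p[(p[:,2]>.095)&~g];print("other high",len(b));print(b)
pb=box(290,335,180,222);pb=pb[(pb[:,2]>.03)];print("pump zs",np.histogram(pb[:,2],10))
# obstacles
cc=cv2.resize(c["color"][170:235,130:350],None,fx=3.6,fy=3.6,interpolation=cv2.INTER_CUBIC);cv2.imwrite("pics/crop1.png",cc)
for v in (60,90,100,110,120): print(v,[W[v,u].round(3) for u in (180,250,310)])
E
```

```text
table z -0.0010537747465062485
crock 294 [0.5089 0.3831 0.0295] [0.4698 0.3373 0.0801] [0.5437 0.412  0.092 ]
flask 210 [0.5051 0.1906 0.0393] [0.4646 0.1503 0.1124] [0.5465 0.2319 0.1232]
glass 106 [ 0.4722 -0.1526  0.0386] [ 0.433  -0.1919  0.0802] [ 0.5111 -0.1138  0.095 ]
pumprim 339 [0.5254 0.0285 0.0382] [ 0.4782 -0.0148  0.056 ] [0.5706 0.077  0.0632]
dish 517 [0.5236 0.0317 0.0281] [ 0.4789 -0.0147  0.05  ] [0.5675 0.0746 0.0565]
mug 84 [ 0.524  -0.2834  0.039 ] [ 0.485  -0.3157  0.0781] [ 0.5645 -0.2441  0.0889]
green 75
[[ 0.5139  0.374   0.2058]
 [ 0.5147  0.3687  0.201 ]
 [ 0.5119  0.3727  0.2026]
 [ 0.5122  0.3658  0.2018]
 [ 0.5096  0.3754  0.2015]
 [ 0.5097  0.3679  0.2022]
 [ 0.5114  0.3631  0.1894]
 [ 0.5069  0.3742  0.2041]
 [ 0.5076  0.3687  0.1998]
 [ 0.508   0.3624  0.1974]
 [ 0.5047  0.3748  0.2022]
 [ 0.5047  0.3672  0.2035]
 [ 0.5058  0.3628  0.1959]
 [ 0.5023  0.372   0.2028]
 [ 0.5027  0.3657  0.2005]
 [ 0.5212  0.4567 -0.0026]
 [ 0.5001  0.3702  0.2009]
 [ 0.5008  0.3649  0.1959]
 [ 0.5025  0.3629  0.1817]
 [ 0.4985  0.3729  0.1935]
 [ 0.4987  0.3656  0.193
[... 2093 characters left out ...]

 [0.4981 0.3717 0.1277]
 [0.4988 0.3715 0.121 ]]
pump zs (array([ 82, 129,  81,  22,   9,  10, 125, 395, 226,  47]), array([0.03  , 0.0334, 0.0367, 0.04  , 0.0433, 0.0466, 0.0499, 0.0532,
       0.0565, 0.0598, 0.0632]))
60 [array([0.69 , 0.241, 0.529]), array([0.693, 0.128, 0.53 ]), array([0.696, 0.032, 0.529])]
90 [array([0.64 , 0.238, 0.529]), array([0.643, 0.126, 0.53 ]), array([0.647, 0.03 , 0.527])]
100 [array([0.626, 0.239, 0.523]), array([0.627, 0.126, 0.529]), array([0.629, 0.03 , 0.531])]
110 [array([0.779, 0.424, 0.02 ]), array([0.626, 0.133, 0.483]), array([0.625, 0.03 , 0.494])]
120 [array([0.748, 0.421, 0.023]), array([ 0.761,  0.222, -0.002]), array([ 0.767,  0.043, -0.003])]
```

View pics/crop1.png

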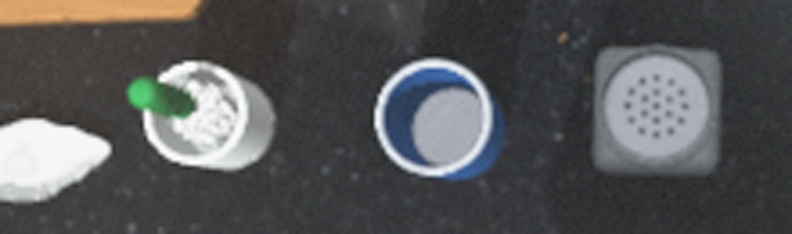

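The crop shows the crock rim centred at about (196,113), the green handle top at (142,93) slightly towards the camera's left, the cup rim at (434,118) with its inner floor visible, and the dish at (657,107). Next I fit the handle axis and the crock.

```bash
python3 - <<'E'
from h import *
np.set_printoptions(precision=4,suppress=True)
c=load("top0");W=cloud(c)
p=W[183:222,160:212].reshape(-1,3);p=p[~np.isnan(p[:,0])]
h=p[(p[:,2]>.122)&(p[:,2]<.196)&(np.hypot(p[:,0]-.508,p[:,1]-.373)<.02)]
f=lambda q:np.hypot(h[:,0]-q[0]-q[2]*(h[:,2]-.16),h[:,1]-q[1]-q[3]*(h[:,2]-.16))-.0115
r=least_squares(f,[.508,.373,0,0],loss="soft_l1",f_scale=.001);print("handle at z=.16, slopes",r.x,len(h),np.abs(r.fun).mean())
t=p[(p[:,2]>.1985)];print("top pts",t.mean(0),t[:,2].max())
k=p[(p[:,2]>.076)&(p[:,2]<.094)]
f=lambda q:np.maximum(np.abs(np.hypot(k[:,0]-q[0],k[:,1]-q[1])-.0355)-.003,0)
for s in ((.505,.37),(.5,.38)):print("crock",least_squares(f,s,loss="cauchy",f_scale=.002).x)
# outer wall
k=p[(p[:,2]>.01)&(p[:,2]<.076)];k2=k[np.hypot(k[:,0]-.505,k[:,1]-.373)>.034];k2=k2[np.hypot(k2[:,0]-.505,k2[:,1]-.373)<.05]
print("wall",circ(k2),len(k2))
def px(u,v,z):
    R=cv2.Rodrigues(c["rvec"])[0];C=-R.T@c["tvec"].ravel();d=R.T@np.linalg.inv(c["K"])@np.array([u,v,1.]);return C+d*(z-C[2])/d[2]
g=lambda a,b:(130+(a+.5)/3.6-.5,170+(b+.5)/3.6-.5)
print("crock rim px",px(*g(196,113),.086),"flask",px(*g(434,118),.118),"dish",px(*g(657,107),.055))
i=W[183:225,230:276].reshape(-1,3);i=i[np.hypot(i[:,0]-.505,i[:,1]-.1906)<.03];print("flask inside z",np.percentile(i[:,2],[2,10,25,50]))
E
```

```text
handle at z=.16, slopes [ 0.5086  0.373  -0.0103 -0.0056] 98 0.0005109195632818194
top pts [0.5081 0.3713 0.2015] 0.20578165967390147
crock [0.5067 0.377 ]
crock [0.5067 0.377 ]
wall [0.5057 0.3729 0.035 ] 191
crock rim px [0.5051 0.3731 0.086 ] flask [0.503  0.1896 0.118 ] dish [0.5223 0.0292 0.055 ]
flask inside z [0.0199 0.0218 0.0229 0.0243]
```

move_arm([
  [0.08,-0.12,-0.02,0,0,-0.2238],
  [0.08,-0.12,-0.02,0,0,-0.2238],
  [0,0,0,0,0,-0.2238],
  [0,0,0,0,0,-0.2238],
  [0,0,0,0,0,-0.2238],
  [0,0,0,0,0,-0.2238],
  [0,0,0,0,0,-0.2238],
  [0,0,0,0,0,-0.2238],
  [0,0,0,0,0,-0.2238],
  [0,0,0,0,0,-0.2238],
], grip=1)

```text
time: 0.93
eef_pos: [0.2785, -0.4903, 0.2409]
tool_rot: [-0.0, 0.705, 0.709, 0.0]
ft_force: [-0.1, 0.1, 0.3]
grip_width: 0.0852
gripper_force: 0.0
```

move_arm([
  [0.16,0.05,-0.01,0,0,0],
  [0.16,0.05,-0.01,0,0,0],
  [0.16,0.05,-0.01,0,0,0],
  [0.16,0.05,-0.01,0,0,0],
  [0.16,0.05,-0.01,0,0,0],
  [0.16,0.05,-0.01,0,0,0],
  [0.16,0.05,-0.01,0,0,0],
  [0.16,0.05,-0.01,0,0,0],
  [0.16,0.05,-0.01,0,0,0],
  [0.16,0.05,-0.01,0,0,0],
])

```text
time: 1.77
eef_pos: [0.4026, -0.0915, 0.2663]
tool_rot: [0.0, 0.707, 0.707, 0.0]
ft_force: [0.4, -0.8, -0.3]
grip_width: 0.0854
gripper_force: 0.0
```

move_arm([
  [0.16,0.03,-0.01,0,0,0],
  [0.16,0.03,-0.01,0,0,0],
  [0.16,0.03,-0.01,0,0,0],
  [0.16,0.03,-0.01,0,0,0],
  [0.16,0.03,-0.01,0,0,0],
  [0.16,0.03,-0.01,0,0,0],
  [0.16,0.03,-0.01,0,0,0],
  [0.16,0.03,-0.01,0,0,0],
  [0.16,0.03,0,0,0,0],
  [0,0,0,0,0,0],
])

```text
time: 2.6
eef_pos: [0.4711, 0.2726, 0.2859]
tool_rot: [-0.001, 0.706, 0.708, 0.001]
ft_force: [-0.5, -1.6, -1.6]
grip_width: 0.0856
gripper_force: 0.0
```

```bash
python3 - <<'E'
from station import env
import cv2
s=env.state();print(s["time"],s["eef_pos"],s["tool_rot"],s["joints"])
for n in("scene",):cv2.imwrite(f"pics/{n}1.png",env.camera(n)["color"])
E
```

```text
2.6 [0.47110635 0.27259171 0.28592105] [-6.96323424e-04  7.05978354e-01  7.08231764e-01  1.35934343e-03] [0.52049818 0.17582907 1.74558366 0.00219468 1.21792474 0.51655522]
```

View pics/scene1.png

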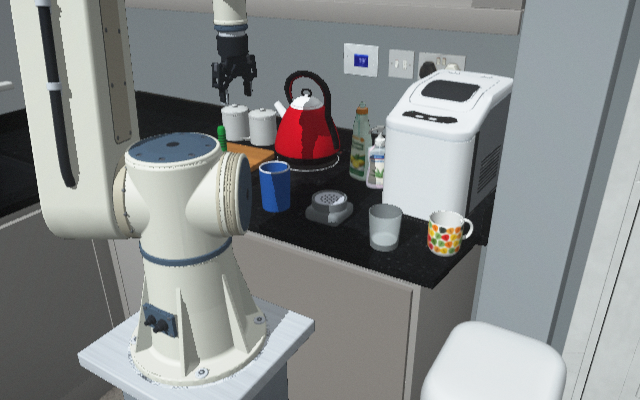

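The gripper (233,75) is close to the brush handle (221,135), with the cabinet edge clear above it.

move_arm([
  [0.13,0.05,0,0,0,0],
  [0.13,0.05,0,0,0,0],
  [0.1,0.04,0,0,0,0],
  [0,0,0,0,0,0],
  [0,0,0,0,0,0],
  [0,0,0,0,0,0],
], force=60)

```text
time: 3.15
eef_pos: [0.5047, 0.3551, 0.2856]
tool_rot: [0.0, 0.707, 0.707, -0.001]
ft_force: [-0.3, -0.1, 0.4]
grip_width: 0.0856
gripper_force: 0.0
```

move_arm([
  [0.072,0.015,0,0,0,0],
  [0,0,0,0,0,0],
  [0,0,0.1,0,0,0],
  [0,0,0.11,0,0,0],
  [0,0,0.11,0,0,0],
  [0,0,0.11,0,0,0],
  [0,0,0.08,0,0,0],
  [0,0,0.055,0,0,0],
  [0,0,0,0,0,0],
  [0,0,0,0,0,0],
])

```text
time: 3.98
eef_pos: [0.5085, 0.3731, 0.1448]
tool_rot: [-0.0, 0.707, 0.707, -0.001]
ft_force: [0.0, 0.7, 0.1]
grip_width: 0.0851
gripper_force: 0.0
```

move_arm([
  [0,0,0,0,0,0],
  [0,0,0,0,0,0],
  [0,0,0,0,0,0],
  [0,0,0,0,0,0],
  [0,0,0,0,0,0],
  [0,0,0,0,0,0],
  [0,0,0,0,0,0],
  [0,0,0,0,0,0],
  [0,0,0,0,0,0],
  [0,0,0,0,0,0],
], grip=0, force=60)

```text
time: 4.82
eef_pos: [0.5091, 0.3746, 0.145]
tool_rot: [0.0, 0.707, 0.707, 0.0]
ft_force: [-0.3, -0.6, 3.4]
grip_width: 0.0217
gripper_force: 58.4
```

move_arm([
  [0,0,-0.05,0,0,0],
  [0,0,-0.1,0,0,0],
  [0,0,-0.1,0,0,0],
  [0,0,-0.1,0,0,0],
  [0,0,-0.1,0,0,0],
  [0,0,-0.1,0,0,0],
  [0,0,-0.05,0,0,0],
  [0,0,0,0,0,0],
  [0,0,0,0,0,0],
  [0,0,0,0,0,0],
])

```text
time: 5.65
eef_pos: [0.5082, 0.3739, 0.2931]
tool_rot: [-0.0, 0.707, 0.707, -0.001]
ft_force: [-0.2, 0.1, -1.1]
grip_width: 0.0216
gripper_force: 58.8
```

```bash
python3 - <<'E'
from station import env
from h import *
np.set_printoptions(precision=4,suppress=True)
s=env.state();print(s["time"],s["eef_pos"],s["ft_force"],s["grip_width"])
c=env.camera("top");np.savez("pics/top2.npz",**c);cv2.imwrite("pics/top2.png",cv2.resize(c["color"][130:250,110:330],None,fx=3.6,fy=3.6))
d=env.camera("scene");np.savez("pics/scene2.npz",**d);cv2.imwrite("pics/scene2.png",cv2.resize(d["color"][0:240,160:360],None,fx=2.4,fy=2.4))
E
```

```text
5.65 [0.5082 0.3739 0.2931] [-0.2072  0.0645 -1.1039] 0.0216233526408735
```

View pics/scene2.png

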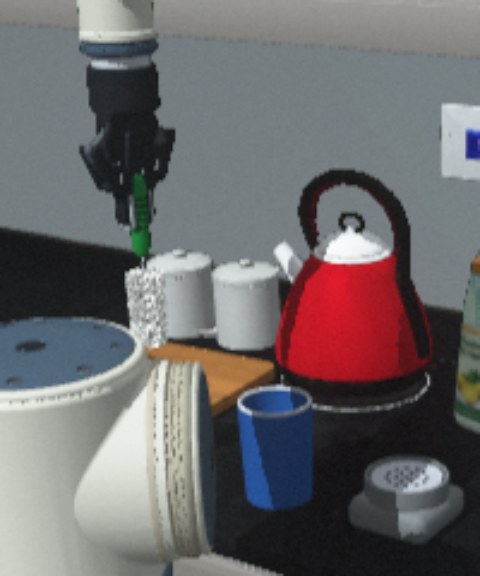

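The brush hangs nearly vertical from the gripper (handle at (140,210), bristles at (147,305)), and the cup and dispenser have not moved. I'll measure its axis and tip with the depth data.

```bash
python3 - <<'E'
from h import *
np.set_printoptions(precision=4,suppress=True)
d=load("scene2");W=cloud(d).reshape(-1,3)
m=np.hypot(W[:,0]-.508,W[:,1]-.374)<.06
p=W[m&(W[:,2]>.1)&(W[:,2]<.265)]
print(len(p),np.histogram(p[:,2],np.arange(.1,.27,.01)))
b=p[(p[:,2]<.236)&(p[:,2]>.12)&(np.hypot(p[:,0]-.508,p[:,1]-.374)<.04)]
f=lambda q:np.hypot(b[:,0]-q[0]-q[2]*(b[:,2]-.19),b[:,1]-q[1]-q[3]*(b[:,2]-.19))-.0215
r=least_squares(f,[.508,.374,0,0],loss="soft_l1",f_scale=.001);print(r.x,len(b),abs(r.fun).mean())
C=d["rvec"],d["tvec"]
for z in (.31,.25,.2,.15):
    u=cv2.projectPoints(np.array([[.508,.374,z]]),*C,d["K"],None)[0].ravel();print(z,(u-[160,0])*2.4)
c=load("top2");T=cloud(c).reshape(-1,3)
k=T[(np.hypot(T[:,0]-.5055,T[:,1]-.373)<.05)&(T[:,2]>.078)&(T[:,2]<.093)]
f=lambda q:np.maximum(np.abs(np.hypot(k[:,0]-q[0],k[:,1]-q[1])-.0355)-.003,0)
print("crock",least_squares(f,(.505,.373),loss="cauchy",f_scale=.002).x,len(k))
E
```

```text
494 (array([ 0,  0,  0,  0,  0, 23, 39, 58, 54, 47, 59, 50, 58, 80, 11,  6]), array([0.1 , 0.11, 0.12, 0.13, 0.14, 0.15, 0.16, 0.17, 0.18, 0.19, 0.2 ,
       0.21, 0.22, 0.23, 0.24, 0.25, 0.26]))
[ 0.5117  0.3722  0.0295 -0.0139] 422 0.0036449359446084012
0.31 [133.7629 210.6924]
0.25 [138.9157 262.6528]
0.2 [143.0637 304.4808]
0.15 [147.0854 345.0355]
crock [0.5067 0.3745] 145
```

View pics/top2.png

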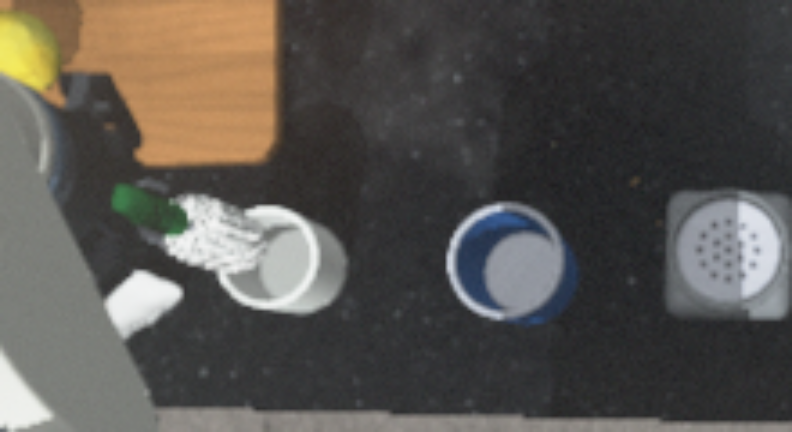

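The brush hangs straight. The crock rim is still centred at about (268,258) in the crop, i.e. not moved, and the cup and dish are clear. Now to the dish.

move_arm([
  [-0.1,0,0,0,0,0],
  [-0.16,0.007,0,0,0,0],
  [-0.16,0.007,0,0,0,0],
  [-0.16,0.007,0,0,0,0],
  [-0.16,0.007,0,0,0,0],
  [-0.16,0.007,0,0,0,0],
  [-0.16,0.007,0,0,0,0],
  [-0.16,0.007,0,0,0,0],
  [-0.16,0.007,0,0,0,0],
  [-0.1,0.006,0,0,0,0],
])

```text
time: 6.58
eef_pos: [0.5235, 0.0012, 0.2937]
tool_rot: [-0.0, 0.707, 0.707, -0.001]
ft_force: [0.5, -0.8, -0.4]
grip_width: 0.0215
gripper_force: 58.8
```

move_arm([
  [-0.01,0,0,0,0,0],
  [0,0,0.08,0,0,0],
  [0,0,0.1,0,0,0],
  [0,0,0.1,0,0,0],
  [0,0,0.05,0,0,0],
  [0,0,0.02,0,0,0],
  [0,0,0,0,0,0],
  [0,0,0,0,0,0],
  [0,0,0,0,0,0],
  [0,0,0,0,0,0],
])

```text
time: 7.42
eef_pos: [0.5252, 0.0021, 0.2084]
tool_rot: [0.001, 0.707, 0.707, 0.001]
ft_force: [-0.3, 0.1, -0.6]
grip_width: 0.0213
gripper_force: 58.9
```

move_arm([
  [0,0,-0.02,0,0,0],
  [0.056,-0.008,0,0,0,0],
  [0.056,0,0,0,0,0],
  [0,0,0.02,0,0,0],
  [0,0,0.02,0,0,0],
  [0,0,0.02,0,0,0],
  [0,0,0,0,0,0],
  [0,0,0,0,0,0],
])

```text
time: 8.08
eef_pos: [0.5221, 0.0295, 0.1969]
tool_rot: [-0.0, 0.707, 0.707, -0.0]
ft_force: [0.6, -0.1, -0.7]
grip_width: 0.0218
gripper_force: 58.9
```

move_arm([
  [0,0,0.012,0,0,0],
  [0,0,0.012,0,0,0],
  [0,0,0,0,0,0],
  [0,0,0,0,0,0],
])

```text
time: 8.42
eef_pos: [0.5227, 0.0298, 0.1915]
tool_rot: [0.0, 0.707, 0.707, 0.0]
ft_force: [0.4, -0.5, 1.7]
grip_width: 0.0217
gripper_force: 59.1
```

move_arm([
  [0,0,0.012,0,0,0],
  [0,0,0.012,0,0,0],
  [0,0,0,0,0,0],
  [0,0,0,0,0,0],
])

```text
time: 8.75
eef_pos: [0.5227, 0.0299, 0.1854]
tool_rot: [0.0, 0.707, 0.707, 0.0]
ft_force: [0.1, -0.3, 4.1]
grip_width: 0.022
gripper_force: 59.3
```

move_arm([
  [0,0,0.01,0,0,0],
  [0,0,0.01,0,0,0],
  [0,0,0,0,0,0],
  [0,0,0,0,0,0],
])

```text
time: 9.08
eef_pos: [0.5228, 0.03, 0.1807]
tool_rot: [0.0, 0.707, 0.707, 0.0]
ft_force: [-0.6, 0.3, 9.2]
grip_width: 0.0218
gripper_force: 59.8
```

move_arm([
  [0,0,0.004,0,0,0],
  [0,0,0,0,0,0],
  [0,0,0,0,0,0],
])

```text
time: 9.33
eef_pos: [0.5229, 0.03, 0.1801]
tool_rot: [0.0, 0.707, 0.707, 0.0]
ft_force: [-1.8, -1.0, 11.1]
grip_width: 0.0217
gripper_force: 60.1
```

move_arm([
  [0,0,0.004,0,0,0],
  [0,0,0,0,0,0],
  [0,0,0,0,0,0],
])

```text
time: 9.58
eef_pos: [0.523, 0.03, 0.1793]
tool_rot: [0.0, 0.707, 0.707, 0.0]
ft_force: [-2.3, -0.7, 14.1]
grip_width: 0.0215
gripper_force: 60.4
```

move_arm([
  [0,0,-0.03,0,0,0],
  [0,0,-0.05,0,0,0],
  [0,0,-0.1,0,0,0],
  [0,0,-0.1,0,0,0],
  [0,0,-0.1,0,0,0],
  [0,0,-0.1,0,0,0],
  [0,0,0,0,0,0],
  [0,0,0,0,0,0],
])

```text
time: 10.25
eef_pos: [0.5228, 0.0301, 0.299]
tool_rot: [0.0, 0.707, 0.707, 0.001]
ft_force: [-0.1, -0.3, -0.7]
grip_width: 0.0218
gripper_force: 58.9
```

move_arm([
  [0.1,-0.012,0,0,0,0],
  [0.15,-0.018,0,0,0,0],
  [0.15,-0.018,0,0,0,0],
  [0.15,-0.018,0,0,0,0],
  [0.09,-0.01,0,0,0,0],
  [0,0,0,0,0,0],
  [0,0,0,0,0,0],
  [0,0,0,0,0,0],
])

```text
time: 10.92
eef_pos: [0.5027, 0.1894, 0.2969]
tool_rot: [-0.0, 0.707, 0.707, -0.001]
ft_force: [-0.7, -0.3, -0.5]
grip_width: 0.0215
gripper_force: 58.9
```

```bash
python3 - <<'E'
from station import env
from h import *
np.set_printoptions(precision=4,suppress=True)
s=env.state();print(s["time"],s["eef_pos"],s["ft_force"],s["grip_width"])
d=env.camera("scene");W=cloud(d).reshape(-1,3)
x,y,z=s["eef_pos"];p=W[(np.hypot(W[:,0]-x,W[:,1]-y)<.05)]
b=p[(p[:,2]<z-.06)&(p[:,2]>z-.136)];b=b[b[:,2]>.125]
f=lambda q:np.hypot(b[:,0]-q[0]-q[2]*(b[:,2]-z+.1),b[:,1]-q[1]-q[3]*(b[:,2]-z+.1))-.0215
r=least_squares(f,[x,y,0,0],loss="soft_l1",f_scale=.001);print("bristle",r.x,len(b),abs(r.fun).mean())
c=env.camera("top");T=cloud(c).reshape(-1,3)
k=T[(np.hypot(T[:,0]-.504,T[:,1]-.19)<.055)&(T[:,2]>.112)&(T[:,2]<.124)];print("flask",circ(k),len(k))
k=W[(np.hypot(W[:,0]-.504,W[:,1]-.19)<.055)&(W[:,2]>.02)&(W[:,2]<.110)]
f=lambda q:np.hypot(k[:,0]-q[0],k[:,1]-q[1])-.042
print("flask wall (scene)",least_squares(f,(.504,.19),loss="soft_l1",f_scale=.001).x,len(k))
k=T[(np.hypot(T[:,0]-.522,T[:,1]-.03)<.03)];print("dish z",np.median(k[:,2]))
cv2.imwrite("pics/top3.png",cv2.resize(c["color"][130:250,110:330],None,fx=3.6,fy=3.6))
E
```

```text
10.9167 [0.5027 0.1894 0.2969] [-0.6628 -0.3094 -0.5474] 0.021461624016657032
bristle [0.5068 0.1882 0.0256 0.0072] 456 0.0035029061407897007
flask [0.5051 0.191  0.0395] 110
flask wall (scene) [0.5052 0.1898] 1016
dish z 0.05475960504540715
```

View pics/top3.png

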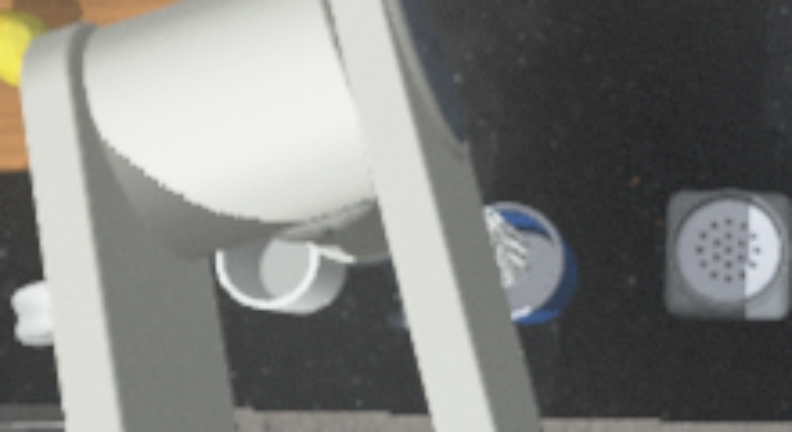

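The dish is back up (depth 54.8 mm). The bristles are over the cup mouth (510,250), and the cup has not moved.

move_arm([
  [0,0.004,0.05,0,0,0],
  [0,0,0.08,0,0,0],
  [0,0,0.08,0,0,0],
  [0,0,0.08,0,0,0],
  [0,0,0.06,0,0,0],
  [0,0,0.04,0,0,0],
  [0,0,0.016,0,0,0],
  [0,0,0,0,0,0],
  [0,0,0,0,0,0],
])

```text
time: 11.77
eef_pos: [0.5049, 0.1898, 0.1974]
tool_rot: [0.0, 0.707, 0.707, 0.0]
ft_force: [0.9, 0.8, -1.3]
grip_width: 0.0217
gripper_force: 58.9
```

move_arm([
  [0,0,0.016,0,0,0],
  [0,0,0.016,0,0,0],
  [0,0,0.008,0,0,0],
  [0,0,0,0,0,0],
  [0,0,0,0,0,0],
])

```text
time: 12.18
eef_pos: [0.5044, 0.19, 0.1868]
tool_rot: [-0.0, 0.707, 0.707, -0.0]
ft_force: [-0.3, -0.1, -0.6]
grip_width: 0.0218
gripper_force: 58.9
```

Tip is at about 47 mm and free. From here I go down 2 mm at a time and check the force at each step.

move_arm([
  [0,0,0.004,0,0,0],
  [0,0,0.004,0,0,0],
  [0,0,0,0,0,0],
])

```text
time: 12.43
eef_pos: [0.5044, 0.19, 0.1847]
tool_rot: [-0.0, 0.707, 0.707, -0.0]
ft_force: [1.1, 0.7, -1.1]
grip_width: 0.0218
gripper_force: 58.9
```

move_arm([
  [0,0,0.005,0,0,0],
  [0,0,0.005,0,0,0],
  [0,0,0,0,0,0],
])

```text
time: 12.68
eef_pos: [0.5043, 0.1899, 0.1821]
tool_rot: [-0.0, 0.707, 0.707, -0.0]
ft_force: [0.3, -0.0, -0.1]
grip_width: 0.0219
gripper_force: 58.9
```

move_arm([
  [0,0,0.005,0,0,0],
  [0,0,0.005,0,0,0],
  [0,0,0,0,0,0],
])

```text
time: 12.93
eef_pos: [0.5043, 0.1899, 0.1795]
tool_rot: [-0.0, 0.707, 0.707, -0.0]
ft_force: [0.5, -0.3, -0.8]
grip_width: 0.0217
gripper_force: 58.9
```

move_arm([
  [0,0,0.005,0,0,0],
  [0,0,0.005,0,0,0],
  [0,0,0,0,0,0],
])

```text
time: 13.18
eef_pos: [0.5043, 0.1899, 0.1771]
tool_rot: [-0.0, 0.707, 0.707, -0.0]
ft_force: [-0.0, 0.3, -1.5]
grip_width: 0.0216
gripper_force: 58.9
```

move_arm([
  [0,0,0.005,0,0,0],
  [0,0,0.005,0,0,0],
  [0,0,0,0,0,0],
])

```text
time: 13.43
eef_pos: [0.5043, 0.1899, 0.1746]
tool_rot: [-0.0, 0.707, 0.707, -0.0]
ft_force: [0.1, 0.2, -1.2]
grip_width: 0.0213
gripper_force: 58.9
```

move_arm([
  [0,0,0.005,0,0,0],
  [0,0,0.005,0,0,0],
  [0,0,0,0,0,0],
])

```text
time: 13.68
eef_pos: [0.5043, 0.1899, 0.1721]
tool_rot: [-0.0, 0.707, 0.707, -0.0]
ft_force: [-0.3, 0.0, -1.7]
grip_width: 0.0217
gripper_force: 58.9
```

move_arm([
  [0,0,0.005,0,0,0],
  [0,0,0.005,0,0,0],
  [0,0,0,0,0,0],
])

```text
time: 13.93
eef_pos: [0.5043, 0.1899, 0.1696]
tool_rot: [-0.0, 0.707, 0.707, -0.0]
ft_force: [-0.3, 0.4, -1.3]
grip_width: 0.022
gripper_force: 58.9
```

move_arm([
  [0,0,0.005,0,0,0],
  [0,0,0.005,0,0,0],
  [0,0,0,0,0,0],
])

```text
time: 14.18
eef_pos: [0.5043, 0.1899, 0.1671]
tool_rot: [-0.0, 0.707, 0.707, -0.0]
ft_force: [-0.1, 1.2, -0.8]
grip_width: 0.0219
gripper_force: 58.9
```

move_arm([
  [0,0,0.003,0,0,0],
  [0,0,0.003,0,0,0],
  [0,0,0,0,0,0],
])

```text
time: 14.43
eef_pos: [0.5044, 0.1899, 0.1657]
tool_rot: [-0.0, 0.707, 0.707, -0.0]
ft_force: [-0.3, 1.2, -1.4]
grip_width: 0.0218
gripper_force: 58.9
```

move_arm([
  [0,0,0.003,0,0,0],
  [0,0,0.003,0,0,0],
  [0,0,0,0,0,0],
])

```text
time: 14.68
eef_pos: [0.5045, 0.19, 0.1643]
tool_rot: [0.0, 0.707, 0.707, 0.0]
ft_force: [-0.2, -0.0, -1.1]
grip_width: 0.0216
gripper_force: 58.9
```

move_arm([
  [0,0,0.003,0,0,0],
  [0,0,0.003,0,0,0],
  [0,0,0,0,0,0],
])

```text
time: 14.93
eef_pos: [0.5046, 0.1901, 0.1631]
tool_rot: [0.0, 0.707, 0.707, 0.0]
ft_force: [-1.5, -0.0, 5.5]
grip_width: 0.0219
gripper_force: 59.5
```

Contact: about 6.6 N net of the brush's weight. I make this the first press by adding a little force and holding.

move_arm([
  [0,0,0.0014,0,0,0],
  [0,0,0,0,0,0],
  [0,0,0,0,0,0],
])

```text
time: 15.18
eef_pos: [0.5046, 0.1901, 0.163]
tool_rot: [0.0, 0.707, 0.707, 0.0]
ft_force: [-1.3, -0.8, 5.7]
grip_width: 0.0214
gripper_force: 59.6
```

move_arm([
  [0,0,0.002,0,0,0],
  [0,0,0,0,0,0],
  [0,0,0,0,0,0],
  [0,0,0,0,0,0],
])

```text
time: 15.52
eef_pos: [0.5047, 0.1901, 0.1627]
tool_rot: [0.0, 0.707, 0.707, 0.0]
ft_force: [-2.5, -0.0, 6.7]
grip_width: 0.0215
gripper_force: 59.8
```

About 7.8 N now. I hold a little longer, then lift clear.

move_arm([
  [0,0,0,0,0,0],
  [0,0,0,0,0,0],
  [0,0,0,0,0,0],
  [0,0,0,0,0,0],
])

```text
time: 15.85
eef_pos: [0.5047, 0.1901, 0.1626]
tool_rot: [0.0, 0.707, 0.707, 0.0]
ft_force: [-2.3, -0.5, 7.4]
grip_width: 0.0213
gripper_force: 59.8
```

move_arm([
  [0,0,-0.02,0,0,0],
  [0,0,-0.02,0,0,0],
  [0,0,0,0,0,0],
  [0,0,0,0,0,0],
  [0,0,0,0,0,0],
  [0,0,0,0,0,0],
])

```text
time: 16.35
eef_pos: [0.5043, 0.1899, 0.1717]
tool_rot: [-0.0, 0.707, 0.707, -0.0]
ft_force: [-0.9, -0.6, -0.0]
grip_width: 0.0218
gripper_force: 59.0
```

move_arm([
  [0,0,0.016,0,0,0],
  [0,0,0.012,0,0,0],
  [0,0,0.006,0,0,0],
  [0,0,0.003,0,0,0],
  [0,0,0.003,0,0,0],
  [0,0,0,0,0,0],
])

```text
time: 16.85
eef_pos: [0.5045, 0.1901, 0.1624]
tool_rot: [-0.0, 0.707, 0.707, 0.0]
ft_force: [-1.7, -1.1, 7.9]
grip_width: 0.0217
gripper_force: 59.8
```

move_arm([
  [0,0,-0.0008,0,0,0],
  [0,0,0,0,0,0],
  [0,0,0,0,0,0],
  [0,0,0,0,0,0],
  [0,0,0,0,0,0],
])

```text
time: 17.27
eef_pos: [0.5045, 0.1901, 0.1627]
tool_rot: [0.0, 0.707, 0.707, 0.0]
ft_force: [-2.1, 0.3, 6.0]
grip_width: 0.022
gripper_force: 59.8
```

move_arm([
  [0,0,-0.02,0,0,0],
  [0,0,-0.06,0,0,0],
  [0,0,-0.1,0,0,0],
  [0,0,-0.1,0,0,0],
  [0,0,-0.1,0,0,0],
  [0,0,-0.1,0,0,0],
  [0,0,-0.05,0,0,0],
  [0,0,0,0,0,0],
  [0,0,0,0,0,0],
  [0,0,0,0,0,0],
])

```text
time: 18.1
eef_pos: [0.5038, 0.1897, 0.2934]
tool_rot: [-0.0, 0.707, 0.707, -0.001]
ft_force: [-0.6, -0.5, -0.9]
grip_width: 0.0221
gripper_force: 58.9
```

move_arm([
  [0.1,0.002,0,0,0,0],
  [0.16,0.002,0,0,0,0],
  [0.16,0.002,0,0,0,0],
  [0.16,0.002,0,0,0,0],
  [0.11,0,0,0,0,0],
  [0.045,0,0,0,0,0],
  [0,0,0,0,0,0],
  [0,0,0,0,0,0],
  [0,0,0,0,0,0],
])

```text
time: 18.85
eef_pos: [0.5061, 0.3724, 0.2937]
tool_rot: [0.0, 0.707, 0.707, -0.001]
ft_force: [0.0, -0.3, -0.7]
grip_width: 0.0215
gripper_force: 58.9
```

```bash
python3 - <<'E'
from station import env
from h import *
np.set_printoptions(precision=4,suppress=True)
s=env.state();print(s["time"],s["eef_pos"],s["ft_force"],s["grip_width"])
c=env.camera("top");T=cloud(c).reshape(-1,3);d=env.camera("scene");W=cloud(d).reshape(-1,3)
for n,q,r,h in (("flask",(.5052,.1898),.042,.118),):
    k=W[(np.hypot(W[:,0]-q[0],W[:,1]-q[1])<.06)&(W[:,2]>.02)&(W[:,2]<h-.008)]
    f=lambda q:np.hypot(k[:,0]-q[0],k[:,1]-q[1])-r
    print(n,least_squares(f,q,loss="soft_l1",f_scale=.001).x,len(k))
k=T[(np.hypot(T[:,0]-.5055,T[:,1]-.3735)<.05)&(T[:,2]>.078)&(T[:,2]<.093)]
f=lambda q:np.maximum(np.abs(np.hypot(k[:,0]-q[0],k[:,1]-q[1])-.0355)-.003,0)
print("crock",least_squares(f,(.5055,.3735),loss="cauchy",f_scale=.002).x,len(k))
cv2.imwrite("pics/top4.png",cv2.resize(c["color"][130:250,110:330],None,fx=3.6,fy=3.6))
E
```

```text
18.85 [0.5061 0.3724 0.2937] [ 0.0236 -0.3168 -0.7148] 0.021535600187000518
flask [0.5055 0.1895] 1011
crock [0.5068 0.375 ] 142
```

View pics/top4.png

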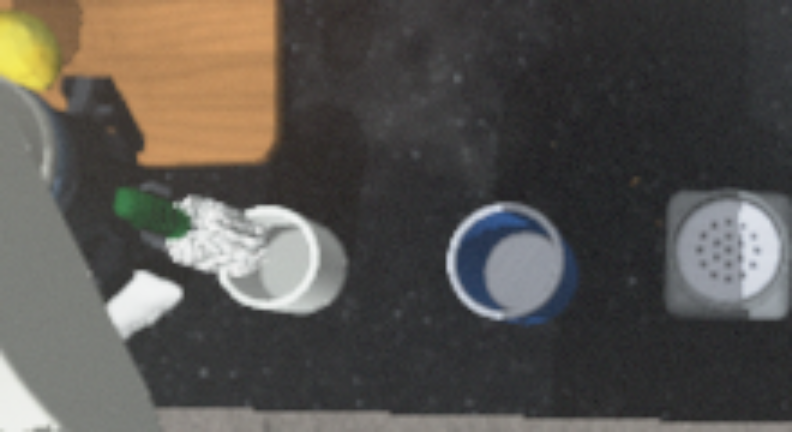

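The cup and crock have not moved, and the bristles hang over the crock mouth at about (270,258). Now I lower the brush.

move_arm([
  [0.004,0,0.05,0,0,0],
  [0,0,0.1,0,0,0],
  [0,0,0.1,0,0,0],
  [0,0,0.1,0,0,0],
  [0,0,0.1,0,0,0],
  [0,0,0.07,0,0,0],
  [0,0,0.03,0,0,0],
  [0,0,0.02,0,0,0],
  [0,0,0,0,0,0],
  [0,0,0,0,0,0],
])

```text
time: 19.78
eef_pos: [0.507, 0.3748, 0.153]
tool_rot: [0.0, 0.707, 0.707, 0.001]
ft_force: [0.8, -0.7, -0.4]
grip_width: 0.0215
gripper_force: 58.9
```

move_arm([
  [0,0,0.012,0,0,0],
  [0,0,0.01,0,0,0],
  [0,0,0,0,0,0],
  [0,0,0,0,0,0],
])

```text
time: 20.12
eef_pos: [0.5065, 0.3748, 0.147]
tool_rot: [0.0, 0.707, 0.707, 0.0]
ft_force: [-0.1, 0.6, -0.3]
grip_width: 0.0218
gripper_force: 58.9
```

move_arm([
  [0,0,0.004,0,0,0],
  [0,0,0.004,0,0,0],
  [0,0,0,0,0,0],
])

```text
time: 20.37
eef_pos: [0.5067, 0.3749, 0.145]
tool_rot: [0.0, 0.707, 0.707, 0.0]
ft_force: [-0.3, -0.6, 3.1]
grip_width: 0.0219
gripper_force: 59.0
```

The tip is on the crock floor. Release, then retreat upward.

move_arm([
  [0,0,-0.002,0,0,0],
  [0,0,0,0,0,0],
  [0,0,0,0,0,0],
  [0,0,0,0,0,0],
  [0,0,0,0,0,0],
  [0,0,0,0,0,0],
  [0,0,0,0,0,0],
  [0,0,0,0,0,0],
  [0,0,0,0,0,0],
  [0,0,0,0,0,0],
], grip=1)

```text
time: 21.2
eef_pos: [0.5064, 0.3747, 0.1452]
tool_rot: [-0.0, 0.707, 0.707, -0.0]
ft_force: [-0.5, 0.5, 0.9]
grip_width: 0.0852
gripper_force: 0.0
```

move_arm([
  [0,0,-0.04,0,0,0],
  [0,0,-0.1,0,0,0],
  [0,0,-0.1,0,0,0],
  [0,0,-0.1,0,0,0],
  [0,0,-0.1,0,0,0],
  [0,0,-0.1,0,0,0],
  [0,0,0,0,0,0],
  [0,0,0,0,0,0],
])

```text
time: 21.87
eef_pos: [0.5072, 0.3752, 0.2826]
tool_rot: [0.0, 0.707, 0.707, 0.002]
ft_force: [-0.4, 0.3, -0.9]
grip_width: 0.0852
gripper_force: 0.0
```

move_arm([
  [-0.1,-0.02,0,0,0,0],
  [-0.16,-0.04,0,0,0,0],
  [-0.16,-0.04,0,0,0,0],
  [-0.16,-0.04,0,0,0,0],
  [-0.16,-0.04,0,0,0,0],
  [-0.16,-0.04,0,0,0,0],
  [-0.16,-0.04,0,0,0,0],
  [-0.1,-0.02,0,0,0,0],
  [0,0,0,0,0,0],
  [0,0,0,0,0,0],
])

```text
time: 22.7
eef_pos: [0.4357, 0.0836, 0.2796]
tool_rot: [-0.0, 0.708, 0.706, -0.0]
ft_force: [0.4, 0.2, 0.2]
grip_width: 0.0854
gripper_force: 0.0
```

```bash
python3 - <<'E'
from station import env
from h import *
np.set_printoptions(precision=4,suppress=True)
s=env.state();print(s["time"],s["eef_pos"],s["ft_force"],s["grip_width"])
c=env.camera("top");W=cloud(c)
p=W.reshape(-1,3);h=p[(p[:,2]>.122)&(p[:,2]<.196)&(np.hypot(p[:,0]-.508,p[:,1]-.373)<.03)]
f=lambda q:np.hypot(h[:,0]-q[0]-q[2]*(h[:,2]-.16),h[:,1]-q[1]-q[3]*(h[:,2]-.16))-.0115
r=least_squares(f,[.508,.373,0,0],loss="soft_l1",f_scale=.001);print("handle",r.x,len(h),np.abs(r.fun).mean())
cv2.imwrite("pics/top5.png",cv2.resize(c["color"][130:250,110:330],None,fx=3.6,fy=3.6))
E
```

```text
22.7 [0.4357 0.0836 0.2796] [0.3564 0.155  0.2062] 0.08542235256348778
handle [0.5073 0.3734 0.0007 0.0005] 99 0.0004936158190353851
```

View pics/top5.png

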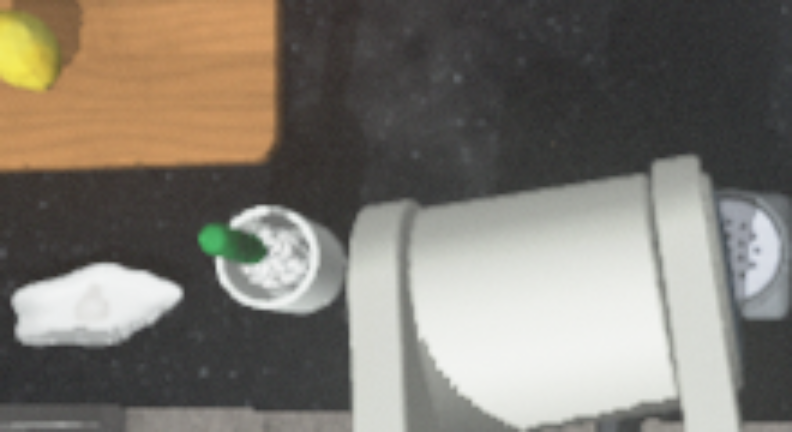

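The brush stands upright in the crock (handle tip at (212,240), rim centred near (268,258)), and the crock has not moved. Handing in.

```bash
python3 -c "
from station import env
print(env.sign_off())"
```

```text
the job is handed in; nothing more can be done
None
```

The job is handed in at about 23 s: the soap dish went all the way down and came back up, the cup's bottom got two presses of about 8 N for at least half a second each with a 9 mm lift between, and the brush stands upright in its crock again; my last checks found the cup and crock unmoved, and the arm never went near the glass or mug.

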